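Unload a circuit board from a holder with an over-centre hold-down finger

TASK

Unload the circuit board from the board holder: flip the spring hold-down finger up until it stays open by itself, slide the board along its rails out of the nest and fully home against the end stop of the carrier docked to it, then flip the finger back down. Do not force or tip the board, and leave the other things on the bench where they are.

Things in the scene. Friction and masses are not known exactly. Their poses are not given: they have to be found in the camera images.
- board_holder: Fixed fixture. Origin on the bench under its middle, z up; in mm: base plate x -45..45, y -91..85, top z 10, ear out to x 96 at y -53..9. Black nest rails y -86..-1.5, then grey carrier rails y 0..78, 44 wide trough between them. The board slides along +y, away from the robot. The finger is hinged at +x (robot's right), its free end overhangs -x (robot's left).
- board: Green circuit board, 20..42 g, 52 (x) by 66 (y) mm, 2 mm thick; its origin is under its middle, 2 mm below the underside. In the nest at the start: middle at y -46 mm of the holder, board at z 16..18 mm, its side edges on the rails and under their lips. Its chips and pins are not solid.
- hold_finger (a joint): Angle of the steel finger, rad: 0 down (level, rubber foot on the board, tooth in the trough beyond the board's leading edge so that it cannot slide), grows as the free end is lifted, 2.1 fully open (30 deg past upright). A spring strut drives it down below the dead point at 1.05 and open above it; it takes 3 to 5 N at the lip. Down without a board it reads about -0.03.
- finger_lip (a point): On the turned-up lip at the finger's free end, 96 mm from the hinge axis. Lip 22 mm wide, 4 thick, sloping up 45 deg, when down from z 28 at x -40 to z 41 at x -53 mm of the holder. The finger is a flat bar, 16 mm wide, 4 thick, underside at z 26 when down; its tooth is at y -10..-6, x -8..8, down to z 13.5.
- finger_hinge (a point): Fixed point on the hinge axis (along the holder's y) at mid-width of the finger: x 50, y -14, z 28 mm of the holder. Bracket cheeks beside it reach z 38, the highest fixed part.
- nest_mouth (a point): Fixed point in the rear notch of the nest: x 0, y -80, z 17 mm of the holder, about 1 mm before the middle of the board's rear edge. Corner stops at y -86..-80 leave a 38 mm wide notch, open above, to push the board through. All rails: side walls 54 mm apart, outsides at x +-36; lips at z 20.5..24 leave 47 mm open between them.
- carrier_home (a point): Fixed point where the board's middle (mid-thickness) is when fully home in the carrier: x 0, y 37, z 17 mm of the holder; the carrier's end stop is across the rails at y 70.
- screw_tray: Bystander: clear lidded box with screws, 48x66x22 mm, origin under its middle.
- cutters: Bystander: flush cutters lying flat on the mat, 45x119x15 mm, origin under their middle.
- magnifier: Bystander: black loupe cup, 35 mm across, 30 mm tall, on the mat; origin under its middle.
- small_board: Bystander: white circuit board, 42x42x13 mm, lying on the bench left of the nest; not the one to move.
- tape_roll: Bystander: roll of white tape lying flat near the vice, 66 mm across, 19 mm tall, origin under its middle.
- memory_stick: Bystander: red USB memory stick lying flat at the right, 17x53x8 mm, origin under its middle.
- tweezers: Bystander: steel tweezers lying on the bench left of the nest, 11x122x9 mm, origin under their middle.
- amber_tape: Bystander: amber tape roll lying flat right of the carrier, 66 mm across, 18 mm tall, origin under its middle.
There are look-alikes about, which are no part of the job. There is more than one size of the board; the one meant has the size given above.

How it is judged:
By the outcome, as a careful person would: the job done as asked, in the order asked, and still so for the second after the job is handed in, with the robot touching nothing.
It also fails if it takes over 53 s, if anything falls off the work surface, if the arm or the gripper's body presses on something with over 40 N, if the wrist force passes 120 N, or if a joint passes its speed limit or range.

ROBOT

A 6-joint arm with a two-finger parallel gripper is mounted at the origin on a cart in front of the work surface, level with it; the furniture and walls round the work are solid. World frame = base frame: x ahead of the robot, y to its left, z up, the work surface at z = 0. Lengths are in mm, angles in rad, forces in N, time in s.
With the tool pointing down it reaches from about 275 to 725 mm from the base axis. Payload 15.9 kg.
Tool frame: the origin (TCP) lies midway between the tips of the shut fingers; the grasp point (between the pads) lies 19 mm behind it (grip_depth is the distance from the TCP to the grasp point, in mm); z points along the fingers, y is the line along which they close (so a half turn about z gives the same grasp; the last joint's range is limited). The gripper opens to 85 mm and grips with 20 to 120 N. Pads are 22 mm wide; open, the fingers measure 114 mm over their backs; the gripper's body (76 mm by 85 mm) begins 54 mm behind the grasp point. The pads swing forward as they close: fully open they stand 13 mm farther back than shut.
Start: joints at [1.212, 0.213, -0.034, 1.323, 0, 1.571], TCP at [175.569, 468.146, 231.306] pointing down, gripper open.
Joint ranges: [-2.98, 2.98], [-0.74, 1.72], [-1.14, 1.35], [-2.1, 2.04], [-1.57, 1.44], [-3.14, 3.14]. Speed limits (rad/s): [1.89, 1.89, 2.39, 2.57, 3.14, 3.14].

INTERFACE

Orientations are given as a rotation vector (axis times angle).
In Python, from workcell import state, camera, hand_in, search_frame, masks_of, grip_depth gives the robot as it stands.
- The arm moves only by the tool arm_command, never from a script. Its argument "motion" is text: rows parted by semicolons, each of 6 numbers parted by spaces: the shift along the tool's x, y, z in units of 30 mm (1.0 is 30 mm), then the turn, a rotation vector about the tool's x, y, z in units of 4 degrees (1.0 is 4 degrees). A call has 1 to 10 rows; each row shifts and turns the commanded pose from where the row before left it, along the tool's axes as they then stand; what a row does not reach is not made up. A row lasts 1/12 s, in which the tool goes at most 41.7 mm and 7.16 degrees, less where a joint would pass 70% of its speed; a pose out of reach is approached as far as the arm can. A call with a number of a shift or a turn outside -1 to 1 is refused whole. A call with a gripper value outside its range is refused whole. "gripper" is the opening, from 0 (shut) to 1 (fully open), set as the call begins (left out, the last holds). The fingers move at their own pace and stop on an object; the grip force is fixed at half the most. Time passes only in rows, so rows that do not move let the fingers close. It gives the time, the measured TCP pose, the force, the opening and the grip force at its end, in the units of the state.
- state(): the state, without advancing time (a new reading comes with each control period).
- camera(name): name is "scene" or "top"; returns a dict with "pixels" (400x640x3 uint8, red, green, blue), "mtx" (3x3 intrinsics, pixels), "R" (3x3) and "t" (3): a world point X has camera coordinates R X + t. Camera axes: x right, y down, z forward; pixel columns grow to the right and rows downward; lengths in mm; the calibration is good to about 2 mm. A picture is of the moment at which its call begins. There is no depth.
- hand_in(): hands the job in; it is judged then, once.
Trained networks look in a picture, given as the dict that the camera call returned (one of the last four; its "shot" number tells which), for a name from the list of things; names that differ only in an ending like _2 or _b are one class to them, and where a whole thing is asked for, a point or a joint stands for the part that bears it (a point fixed in the world has none). Each returns a list of dicts, best first, with "conf" (0 to 1); they miss things now and then, are a little off and sometimes report something else, mostly with a low value. They report only what shows in the picture. A call takes as long as a camera call. They do not tell look-alikes from the thing itself.
- search_frame(picture, thing): "rect" ([left, top, right, bottom] in pixels, round what is visible of it).
- masks_of(picture, thing): "pixels" (400x640 bool, what is visible of it) and "rect" ([left, top, right, bottom] in pixels, round what is visible of it).
The state is a dict: "time_s": time; "joint_positions": joint angles; "joint_vel": joint speeds; "joint_torque": joint torques, N m; "ee_pos": TCP position; "ee_rot": TCP orientation; "contact_force": force on the tool from outside, world axes, zero at the start; "torque": the same for the moment, N m; "grip_width": opening from 0.0 (shut) to 1.0 (fully open); "gripper_force": force on a finger pad.
Only numpy, scipy, OpenCV 4.12 (cv2) and the standard library are available. Lean on these libraries where they do the work, as an engineer would, in place of code of your own. Each camera call takes 0.05 s, during which the arm holds its last target. There are 200 camera calls.

## Working session

There is one attempt and no reset: what is moved stays moved. The work goes in short steps, Python scripts to look and compute and a tool call to move; the robot and the scene stay as the last step left them, time stands still between calls to the robot, and variables do not carry over. Pictures are saved under pics/ and viewed, at most 10 in all, crops included, and the job is handed in when it is done.

Besides the shell and the picture viewer there is one more tool, called after "Request:" as name(argument=value, ...), one argument or row to a line, values as JSON. arm_command: Moves the arm, as the interface text tells. Shifts and turns lie within -1 to 1; 1 stands for 30 mm of shift or 4 degrees of turn. Its arguments: {"type":"object","properties":{"motion":{"type":"string"},"gripper":{"type":"number"}},"required":["motion"]}

```bash
mkdir -p pics; ls; python3 - <<'E'
from workcell import *
import cv2,numpy as np
print(state())
for n in("scene","top"):
    c=camera(n);cv2.imwrite(f"pics/{n}0.png",c["pixels"][:,:,::-1])
    print(n,c["mtx"].tolist(),c["R"].tolist(),c["t"].tolist())
    for th in("board_holder","board","hold_finger","finger_lip","finger_hinge"):
        print(th,[(r["rect"],round(r["conf"],2)) for r in search_frame(c,th)][:4])
E
```

```text
pics
{'time_s': 0.0, 'joint_positions': array([ 1.21199106e+00,  2.13353037e-01, -3.50338185e-02,  1.32353013e+00,
       -1.29661542e-05,  1.57079973e+00]), 'joint_vel': array([-0.00129592,  0.00102474, -0.00015907,  0.00161723, -0.00020338,
       -0.00040301]), 'joint_torque': array([-3.17131751e-03, -6.86165357e+01,  4.87111151e+01,  1.79242389e-02,
       -2.19301664e-04,  3.50392713e-05]), 'ee_pos': array([175.46134547, 467.83602853, 230.82776673]), 'ee_rot': array([-5.60563293e-01, -3.09098591e+00,  1.73561030e-03]), 'contact_force': array([-0.09665279,  0.00131004,  0.68497314]), 'torque': array([-0.07327728,  0.00174635, -0.01775997]), 'gripper_force': 0.0, 'grip_width': 0.998989716948884}
scene [[419.92022262723145, 0.0, 315.4805597254852], [0.0, 419.92022262723145, 204.85394868307995], [0.0, 0.0, 1.0]] [[0.6881422440276117, -0.7255657687492142, -0.003816700670039085], [-0.3754546797349173, -0.35157824190580134, -0.8575701273269588], [0.6208816597788935, 0.5915632299575317, -0.5143529036686958]] [-259.2413597599086, 314.3155012740841, 456.96914092774654]
board_holder [([296
[... 377 characters left out ...]
0816707565919], [0.0, 396.1942333125165, 194.65276253191976], [0.0, 0.0, 1.0]] [[-0.023901263525929216, -0.9994133145058854, -0.024530723393826413], [-0.9952346595579488, 0.026107315132884862, -0.09394881857227429], [0.094534131489309, 0.022168330674919412, -0.9952747676388914]] [203.8672023904921, 553.8781638748478, 953.4946737044502]
board_holder [([328.3, 164.1, 390.7, 237.4], 0.96)]
board [([342.4, 208.6, 358.5, 230.2], 0.74), ([343.0, 264.4, 380.4, 300.0], 0.56)]
hold_finger [([332.2, 196.8, 372.6, 207.0], 0.81), ([330.5, 164.5, 387.3, 236.2], 0.36)]
finger_lip [([329.3, 200.4, 376.7, 212.2], 0.84), ([327.7, 163.9, 391.1, 237.5], 0.28)]
finger_hinge [([328.2, 165.1, 391.6, 236.4], 0.9)]
```

```bash
python3 - <<'E'
import cv2
a=cv2.imread("pics/top0.png");b=cv2.imread("pics/scene0.png")
cv2.imwrite("pics/t1.png",cv2.resize(a[150:250,300:420],None,fx=6,fy=6,interpolation=cv2.INTER_CUBIC))
cv2.imwrite("pics/s1.png",cv2.resize(b[180:290,270:410],None,fx=5.4,fy=5.4,interpolation=cv2.INTER_CUBIC))
E
```

```text
(no output)
```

View pics/top0.png

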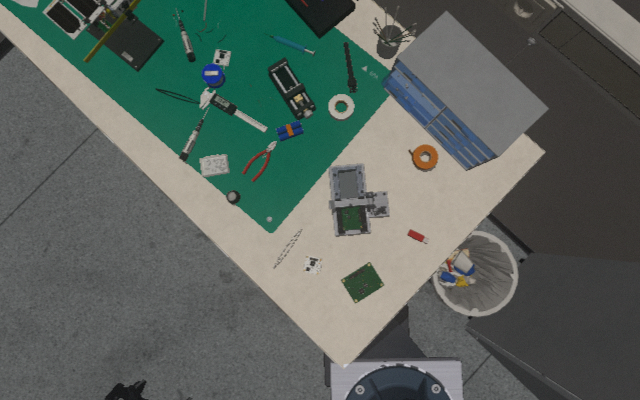

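View pics/t1.png

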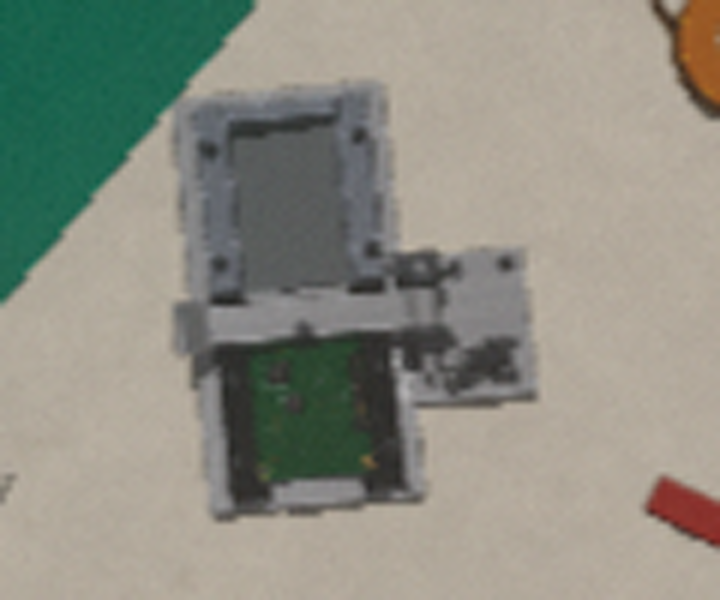

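View pics/s1.png

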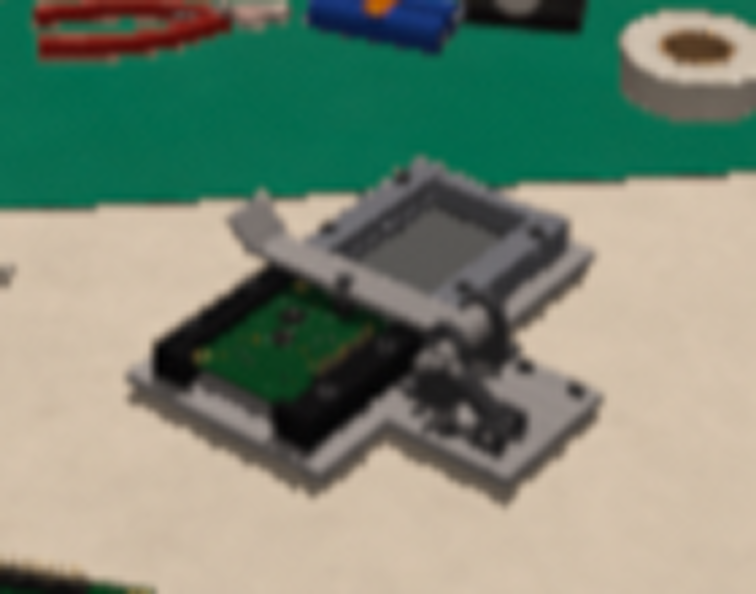

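Top view: the holder is at about (328–390, 164–237) px, with the nest and green board toward the robot and the finger lip on the left at (331, 205). The scene view agrees, with the lip tip at about (316, 218). A second, larger green board at (362, 282) is a look-alike. Next I fit the holder pose from both views.

```bash
cat > h.py <<'E'
import numpy as np
from scipy.optimize import least_squares
from scipy.spatial.transform import Rotation as Ro
def proj(c,X):
    p=(np.asarray(X)@c["R"].T+c["t"])@c["mtx"].T; return p[...,:2]/p[...,2:]
def T(p,L):  # holder -> world; holder x = robot's right
    return Ro.from_euler("z",p[3]).apply(L)+p[:3]
E
python3 - <<'E'
from h import *
from workcell import *
tc,sc=camera("top"),camera("scene")
top=[((-45,-91,10),(215,516)),((45,-91,10),(424,497)),((96,-53,10),(537,400)),((96,9,10),(523,250)),((45,85,10),(383,87)),((-45,85,10),(181,103)),((-53,-14,41),(176,328))]
sce=[((-45,-91,10),(130,378)),((45,-91,10),(315,472)),((96,-53,10),(503,484)),((96,9,10),(600,398)),((45,85,10),(594,252)),((-53,-3,41),(262,190)),((-53,-25,41),(231,217))]
Lt=np.array([a for a,_ in top],float);Ut=np.array([b for _,b in top])/6+[300,150]-.42
Ls=np.array([a for a,_ in sce],float);Us=np.array([b for _,b in sce])/5.4+[270,180]-.42
f=lambda p:np.r_[(proj(tc,T(p,Lt))-Ut).ravel(),(proj(sc,T(p,Ls))-Us).ravel()]
r=least_squares(f,[500,-100,0,-1.57],loss="soft_l1",x_scale=[10,10,10,.1])
print(r.x,f(r.x).round(1).tolist())
fz=lambda p:f([p[0],p[1],0,p[2]])
r=least_squares(fz,[500,-100,-1.57],loss="soft_l1",x_scale=[10,10,.1]);print(r.x,r.cost)
p=[r.x[0],r.x[1],0,r.x[2]]
for n,L in dict(lip=(-47,-14,35),hinge=(50,-14,28),mouth=(0,-80,17),home=(0,37,17)).items(): print(n,T(p,np.array(L,float)).round(1))
E
```

```text
[ 5.49901974e+02  9.92716688e+01  2.19761353e-02 -1.51406604e+00] [-0.8, 0.0, 0.3, 0.3, 0.4, -0.4, 0.3, -0.0, 0.6, -0.9, -1.1, -0.6, 0.1, 0.1, -1.8, -0.8, -0.0, 0.9, 0.1, -0.1, 0.7, -0.2, 0.8, 0.3, -0.4, 0.5, -1.6, 0.0]
[549.91055558  99.27803735  -1.51405968] 5.124249176349592
lip [533.3 145.4  35. ]
hinge [538.8  48.6  28. ]
mouth [470.   94.7  17. ]
home [586.9 101.4  17. ]
```

```bash
cat >> h.py <<'E'
from workcell import state
P=[549.91,99.28,0,-1.51406]
def pose(L,beta):   # TCP in holder mm; beta deg tilt, pointing to holder +x; tool y = holder y
    h=Ro.from_euler("z",P[3]).as_matrix(); b=np.radians(beta)
    z=h@[np.sin(b),0,-np.cos(b)]; y=h[:,1]; return T(P,np.array(L,float)),np.c_[np.cross(y,z),y,z]
def cur(start=None):
    s=state(); return np.array(s["ee_pos"]),Ro.from_rotvec(s["ee_rot"]).as_matrix()
def rows(a,tgt,n):  # n equal rows: straight line, even turn
    p0,R0=a;p1,R1=tgt; w=Ro.from_matrix(R0.T@R1).as_rotvec(); out=[]
    for k in range(n):
        Rk=R0@Ro.from_rotvec(w*k/n).as_matrix()
        out.append(np.r_[Rk.T@(p1-p0)/n/30,np.degrees(w)/n/4])
    print(";\n".join(" ".join(f"{v:.3f}" for v in o) for o in out)); print("--")
def loc():
    p,R=cur(); h=Ro.from_euler("z",P[3]); z=h.inv().apply(R[:,2])
    y=h.inv().apply(R[:,1]); s=state()
    print("t",s["time_s"],"tcp",h.inv().apply(p-P[:3]).round(1),"beta",np.degrees(np.arctan2(z[0],-z[2])).round(1),"y",y.round(3),"F",h.inv().apply(s["contact_force"]).round(1),"grip",s["grip_width"])
E
python3 -c "
from h import *
loc();rows(cur(),pose((-89.5,-14,110),40),20)"
```

```text
t 0.7 tcp [-389.5 -352.8  231.3] beta -0.0 y [-0.915  0.404  0.   ] F [ 0.3 -0.4  0.2] grip 1.00237313630088
-0.718 -0.229 0.202 0.288 -0.442 0.792;
-0.723 -0.185 0.229 0.288 -0.442 0.792;
-0.725 -0.140 0.254 0.288 -0.442 0.792;
-0.723 -0.095 0.279 0.288 -0.442 0.792;
-0.718 -0.049 0.303 0.288 -0.442 0.792;
-0.710 -0.003 0.325 0.288 -0.442 0.792;
-0.698 0.042 0.347 0.288 -0.442 0.792;
-0.684 0.088 0.367 0.288 -0.442 0.792;
-0.666 0.133 0.385 0.288 -0.442 0.792;
-0.645 0.177 0.402 0.288 -0.442 0.792;
-0.622 0.220 0.418 0.288 -0.442 0.792;
-0.595 0.262 0.432 0.288 -0.442 0.792;
-0.566 0.303 0.444 0.288 -0.442 0.792;
-0.534 0.343 0.455 0.288 -0.442 0.792;
-0.500 0.381 0.463 0.288 -0.442 0.792;
-0.464 0.417 0.470 0.288 -0.442 0.792;
-0.425 0.451 0.475 0.288 -0.442 0.792;
-0.385 0.483 0.478 0.288 -0.442 0.792;
-0.342 0.512 0.480 0.288 -0.442 0.792;
-0.298 0.540 0.479 0.288 -0.442 0.792
--
```

Request:
arm_command(
  motion="-0.72 -0.23 0.20 0.29 -0.44 0.79; -0.72 -0.18 0.23 0.29 -0.44 0.79; -0.72 -0.14 0.25 0.29 -0.44 0.79; -0.72 -0.10 0.28 0.29 -0.44 0.79; -0.72 -0.05 0.30 0.29 -0.44 0.79; -0.71 0 0.32 0.29 -0.44 0.79; -0.70 0.04 0.35 0.29 -0.44 0.79; -0.68 0.09 0.37 0.29 -0.44 0.79; -0.67 0.13 0.38 0.29 -0.44 0.79; -0.64 0.18 0.40 0.29 -0.44 0.79",
  gripper=1,
)

```text
time_s: 1.53
ee_pos: [353.8, 327.7, 170.7]
ee_rot: [1.266, 2.559, -0.363]
contact_force: [0.2, 0.6, -0.4]
grip_width: 1.001
gripper_force: 0.0
```

Request:
arm_command(
  motion="-0.62 0.22 0.42 0.29 -0.44 0.79; -0.60 0.26 0.43 0.29 -0.44 0.79; -0.57 0.30 0.44 0.29 -0.44 0.79; -0.53 0.34 0.45 0.29 -0.44 0.79; -0.50 0.38 0.46 0.29 -0.44 0.79; -0.46 0.42 0.47 0.29 -0.44 0.79; -0.42 0.45 0.47 0.29 -0.44 0.79; -0.38 0.48 0.48 0.29 -0.44 0.79; -0.34 0.51 0.48 0.29 -0.44 0.79; 0 0 0 0 0 0",
)

```text
time_s: 2.37
ee_pos: [514.0, 200.4, 113.7]
ee_rot: [1.721, 1.934, -0.625]
contact_force: [0.2, 0.6, -0.6]
grip_width: 1.001
gripper_force: 0.0
```

```bash
python3 -c "
from h import *
loc();rows(cur(),pose((-89.5,-14,85.8),40),4);rows(pose((-89.5,-14,85.8),40),pose((-38.1,-14,24.5),40),5)"
```

```text
t 2.3667 tcp [-103.   -30.1  113.7] beta 38.4 y [-0.051  0.998 -0.024] F [-0.5  0.2 -0.6] grip 1.000996466070032
0.049 0.134 0.254 0.049 -0.100 0.196;
0.053 0.134 0.253 0.049 -0.100 0.196;
0.056 0.134 0.252 0.049 -0.100 0.196;
0.060 0.134 0.251 0.049 -0.100 0.196
--
0.000 -0.000 0.533 0.000 0.000 0.000;
0.000 -0.000 0.533 0.000 0.000 0.000;
0.000 -0.000 0.533 0.000 0.000 0.000;
0.000 -0.000 0.533 0.000 0.000 0.000;
0.000 -0.000 0.533 0.000 0.000 0.000
--
```

Request:
arm_command(
  motion="0.05 0.13 0.25 0.05 -0.1 0.2; 0.05 0.13 0.25 0.05 -0.1 0.2; 0.06 0.13 0.25 0.05 -0.1 0.2; 0.06 0.13 0.25 0.05 -0.1 0.2; 0 0 0.5 0 0 0; 0 0 0.5 0 0 0; 0 0 0 0 0 0; 0 0 0 0 0 0",
)

```text
time_s: 3.03
ee_pos: [529.7, 171.3, 65.0]
ee_rot: [1.756, 1.866, -0.636]
contact_force: [0.8, 0.8, 0.1]
grip_width: 0.996
gripper_force: 0.0
```

```bash
python3 -c "
from h import *;from workcell import *;import cv2
loc();rows(cur(),pose((-38.1,-14,24.5),40),4)
b=camera('scene')['pixels'][:,:,::-1];a=camera('top')['pixels'][:,:,::-1]
cv2.imwrite('pics/p3.png',cv2.hconcat([cv2.resize(x,(400,400),interpolation=2) for x in (b[150:270,260:380],a[140:260,290:410])]))"
```

```text
t 3.0333 tcp [-73.  -16.1  65. ] beta 39.8 y [-0.004  1.     0.   ] F [-0.7  0.8  0.1] grip 0.9961298911548471
-0.008 0.016 0.446 0.010 -0.012 0.011;
-0.007 0.017 0.446 0.010 -0.012 0.011;
-0.007 0.017 0.446 0.010 -0.012 0.011;
-0.007 0.017 0.446 0.010 -0.012 0.011
--
```

View pics/p3.png

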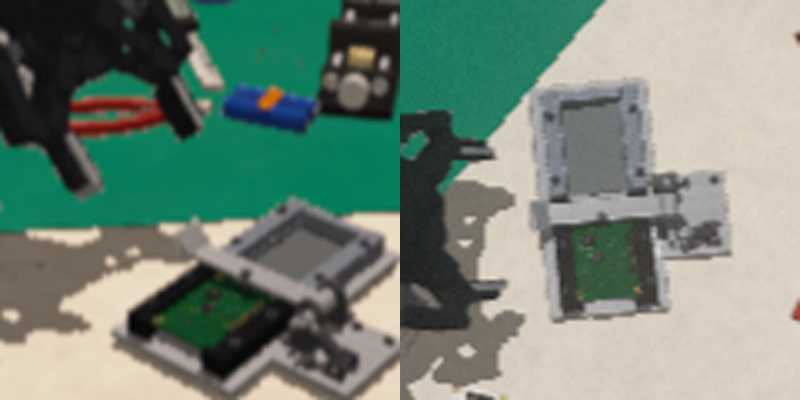

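The open fingers straddle the lip symmetrically: in the right-hand crop they are at rows 150 and 290, with the lip at row 215. Next: advance and grip.

Request:
arm_command(
  motion="0 0.02 0.45 0 0 0; 0 0.02 0.45 0 0 0; 0 0.01 0.45 0 0 0; 0 0.01 0.43 0 0 0; 0 0 0 0 0 0",
)

```text
time_s: 3.55
ee_pos: [533.6, 136.8, 23.3]
ee_rot: [1.756, 1.867, -0.636]
contact_force: [-0.5, -0.5, 0.2]
grip_width: 1.001
gripper_force: 0.0
```

Request:
arm_command(
  motion="0 0 0 0 0 0; 0 0 0 0 0 0; 0 0 0 0 0 0; 0 0 0 0 0 0; 0 0 0 0 0 0; 0 0 0 0 0 0; 0 0 0 0 0 0; 0 0 0 0 0 0",
  gripper=0,
)

```text
time_s: 4.22
ee_pos: [535.1, 138.4, 24.7]
ee_rot: [1.756, 1.866, -0.63]
contact_force: [5.5, 3.0, 2.1]
grip_width: 0.226
gripper_force: 58.5
```

```bash
python3 -c "
from h import *
loc()
H=np.array([50,-14,28.])
def arc(t,b,base): # lip grasp offset rotates about the hinge, tcp 13 beyond grasp along tool z
    g=H+[-96.7*np.cos(t-.067),0,96.7*np.sin(t-.067)+0]
    g=H+np.array([-(96.5*np.cos(t)-6.5*-np.sin(t)*-1),0,96.5*np.sin(t)+6.5*np.cos(t)])
    return pose(g+13*np.array([np.sin(np.radians(b)),0,-np.cos(np.radians(b))]),b)
prev=arc(0,40,0)
for i in range(1,20):
    t=i*.07; q=arc(t,40-2.8*i,0); print(round(t,2),end=' '); rows(prev,q,1); prev=q
"
```

```text
t 4.2167 tcp [-39.9 -12.5  24.7] beta 39.7 y [-0.005  1.     0.004] F [-2.7  5.7  2.1] grip 0.22606225783458062
0.07 -0.141 0.000 -0.158 0.000 0.700 -0.000
--
0.14 -0.144 0.000 -0.154 0.000 0.700 0.000
--
0.21 -0.147 -0.000 -0.151 -0.000 0.700 0.000
--
0.28 -0.150 0.000 -0.147 -0.000 0.700 -0.000
--
0.35 -0.153 -0.000 -0.143 -0.000 0.700 -0.000
--
0.42 -0.156 -0.000 -0.140 0.000 0.700 0.000
--
0.49 -0.159 -0.000 -0.136 0.000 0.700 -0.000
--
0.56 -0.162 0.000 -0.132 -0.000 0.700 0.000
--
0.63 -0.165 -0.000 -0.128 -0.000 0.700 0.000
--
0.7 -0.168 0.000 -0.124 0.000 0.700 0.000
--
0.77 -0.170 -0.000 -0.120 0.000 0.700 -0.000
--
0.84 -0.173 -0.000 -0.116 -0.000 0.700 -0.000
--
0.91 -0.175 -0.000 -0.112 0.000 0.700 0.000
--
0.98 -0.177 0.000 -0.108 0.000 0.700 0.000
--
1.05 -0.180 0.000 -0.104 -0.000 0.700 -0.000
--
1.12 -0.182 -0.000 -0.099 -0.000 0.700 -0.000
--
1.19 -0.184 -0.000 -0.095 0.000 0.700 0.000
--
1.26 -0.186 0.000 -0.091 0.000 0.700 0.000
--
1.33 -0.188 -0.000 -0.086 -0.000 0.700 -0.000
--
```

Request:
arm_command(
  motion="-0.14 0.05 -0.16 0 0.7 0; -0.14 0 -0.15 0 0.7 0; -0.15 0 -0.15 0 0.7 0; -0.15 0 -0.15 0 0.7 0; -0.15 0 -0.14 0 0.7 0",
)

```text
time_s: 4.63
ee_pos: [535.9, 133.5, 55.1]
ee_rot: [1.907, 2.029, -0.43]
contact_force: [-0.9, 4.4, -5.2]
grip_width: 0.228
gripper_force: 58.9
```

```bash
python3 -c "
from h import *
loc()"
```

```text
t 4.6333 tcp [-34.9 -12.1  55.1] beta 25.5 y [-0.006  1.     0.002] F [-4.5 -0.7 -5.2] grip 0.22842987912644475
```

Request:
arm_command(
  motion="-0.16 0 -0.14 0 0.7 0; -0.16 0 -0.14 0 0.7 0; -0.16 0 -0.13 0 0.7 0; -0.16 0 -0.13 0 0.7 0; -0.17 0 -0.12 0 0.7 0; -0.17 0 -0.12 0 0.7 0; -0.17 0 -0.12 0 0.7 0",
)

```text
time_s: 5.22
ee_pos: [537.5, 107.7, 91.0]
ee_rot: [2.097, 2.231, -0.108]
contact_force: [4.6, -2.4, -10.8]
grip_width: 0.231
gripper_force: 59.1
```

Request:
arm_command(
  motion="-0.17 0 -0.11 0 0.7 0; -0.18 0 -0.11 0 0.7 0; -0.18 0 -0.1 0 0.7 0; -0.18 0 -0.1 0 0.7 0; -0.18 0 -0.1 0 0.7 0; -0.19 0 -0.09 0 0.7 0; -0.19 0 -0.09 0 0.7 0; 0 0 0 0 0 0",
)

```text
time_s: 5.88
ee_pos: [540.1, 67.6, 110.0]
ee_rot: [-2.03, -2.155, -0.244]
contact_force: [2.8, 0.7, -3.2]
grip_width: 0.231
gripper_force: 60.0
```

```bash
python3 -c "
from h import *;from workcell import *;import cv2
loc()
b=camera('scene')['pixels'][:,:,::-1];a=camera('top')['pixels'][:,:,::-1]
cv2.imwrite('pics/p4.png',cv2.hconcat([cv2.resize(x,(400,400),interpolation=2) for x in (b[150:270,260:380],a[140:260,290:410])]))"
```

```text
t 5.8833 tcp [ 31.1 -11.6 110. ] beta -13.6 y [-0.003  1.     0.002] F [-0.6  2.9 -3.2] grip 0.23117006565453171
```

View pics/p4.png

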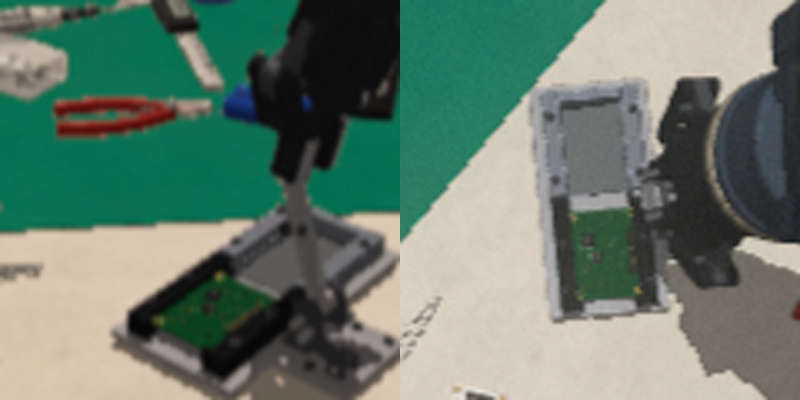

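The finger is lifted to nearly upright in the grip, and the green board is still in the nest. Next: guide the finger on toward fully open.

```bash
cat >> h.py <<'E'
H=np.array([50,-14,28.])
def arc(t,b,d=13,y=-11.8):
    g=H+[-96.5*np.cos(t)+6.5*np.sin(t),0,96.5*np.sin(t)+6.5*np.cos(t)]; g[1]=y
    return pose(g+d*np.array([np.sin(np.radians(b)),0,-np.cos(np.radians(b))]),b)
E
python3 -c "
from h import *
h=Ro.from_euler('z',P[3])
for t in (1.26,1.33,2.0): print(h.inv().apply(arc(t,-13.6)[0]-P[:3]).round(1))
prev=arc(1.33,-13.6)
for i in range(1,10):
    q=arc(1.33+.075*i,-13.6-1.5*i); rows(prev,q,1);prev=q
"
```

```text
[ 23.6 -11.8 109.2]
[ 30.2 -11.8 110.6]
[ 93.  -11.8 100.4]
-0.214 0.000 -0.088 -0.000 0.375 0.000
--
-0.218 -0.000 -0.077 0.000 0.375 -0.000
--
-0.221 0.000 -0.066 -0.000 0.375 -0.000
--
-0.224 -0.000 -0.055 0.000 0.375 0.000
--
-0.227 -0.000 -0.043 -0.000 0.375 -0.000
--
-0.228 0.000 -0.031 0.000 0.375 0.000
--
-0.230 0.000 -0.020 0.000 0.375 0.000
--
-0.230 -0.000 -0.008 -0.000 0.375 0.000
--
-0.230 -0.000 0.004 0.000 0.375 -0.000
--
```

Request:
arm_command(
  motion="-0.21 0 -0.09 0 0.38 0; -0.22 0 -0.08 0 0.38 0; -0.22 0 -0.07 0 0.38 0; -0.22 0 -0.05 0 0.38 0; -0.23 0 -0.04 0 0.38 0; -0.23 0 -0.03 0 0.38 0; -0.23 0 -0.02 0 0.38 0; -0.23 0 -0.01 0 0.38 0; -0.23 0 0 0 0.38 0; 0 0 0 0 0 0",
)

```text
time_s: 6.82
ee_pos: [544.0, 8.0, 100.8]
ee_rot: [-1.892, -2.012, -0.458]
contact_force: [2.0, -3.6, 3.9]
grip_width: 0.219
gripper_force: 58.3
```

Request:
arm_command(
  motion="0 0 0 0 0 0; 0 0 0 0 0 0; 0 0 0 0 0 0; 0 0 0 0 0 0; 0 0 0 0 0 0; 0 0 0 0 0 0",
  gripper=1,
)

```text
time_s: 7.32
ee_pos: [543.2, 9.3, 100.9]
ee_rot: [-1.891, -2.012, -0.457]
contact_force: [0.6, 0.1, 0.5]
grip_width: 0.997
gripper_force: 0.0
```

```bash
python3 -c "
from h import *
loc();b=-np.radians(27.1)
rows(cur(),pose((94,-11.8,200),-15),6)
rows(pose((94,-11.8,200),-15),pose((0,-112,130),0),8)
rows(pose((0,-112,130),0),pose((0,-112,13),0),6)
"
```

```text
t 7.3167 tcp [ 89.5 -11.8 100.9] beta -27.1 y [-0.005  1.     0.001] F [-0.   0.6  0.5] grip 0.9972679236387811
0.228 0.000 -0.502 -0.003 -0.504 0.013;
0.211 0.000 -0.509 -0.003 -0.504 0.013;
0.193 0.000 -0.516 -0.003 -0.504 0.013;
0.174 -0.000 -0.523 -0.003 -0.504 0.013;
0.156 -0.000 -0.529 -0.003 -0.504 0.013;
0.137 -0.000 -0.534 -0.003 -0.504 0.013
--
0.303 -0.418 0.383 -0.000 -0.469 0.000;
0.315 -0.418 0.373 -0.000 -0.469 0.000;
0.327 -0.418 0.362 -0.000 -0.469 0.000;
0.339 -0.418 0.352 -0.000 -0.469 0.000;
0.350 -0.418 0.340 -0.000 -0.469 0.000;
0.361 -0.418 0.329 -0.000 -0.469 0.000;
0.372 -0.418 0.317 -0.000 -0.469 0.000;
0.382 -0.418 0.304 -0.000 -0.469 0.000
--
0.000 0.000 0.650 0.000 0.000 0.000;
0.000 0.000 0.650 0.000 0.000 0.000;
0.000 0.000 0.650 0.000 0.000 0.000;
0.000 0.000 0.650 0.000 0.000 0.000;
0.000 0.000 0.650 0.000 0.000 0.000;
0.000 0.000 0.650 0.000 0.000 0.000
--
```

Request:
arm_command(
  motion="0.23 0 -0.5 0 -0.5 0; 0.21 0 -0.51 0 -0.5 0; 0.19 0 -0.52 0 -0.5 0; 0.17 0 -0.52 0 -0.5 0; 0.16 0 -0.53 0 -0.5 0; 0.14 0 -0.53 0 -0.5 0",
)

```text
time_s: 7.82
ee_pos: [543.4, 4.5, 200.9]
ee_rot: [-2.014, -2.142, -0.267]
contact_force: [-0.0, -0.0, 0.6]
grip_width: 0.997
gripper_force: 0.0
```

Request:
arm_command(
  motion="0.3 -0.42 0.38 0 -0.47 0; 0.32 -0.42 0.37 0 -0.47 0; 0.33 -0.42 0.36 0 -0.47 0; 0.34 -0.42 0.35 0 -0.47 0; 0.35 -0.42 0.34 0 -0.47 0; 0.36 -0.42 0.33 0 -0.47 0; 0.37 -0.42 0.32 0 -0.47 0; 0.38 -0.42 0.3 0 -0.47 0; 0 0 0 0 0 0",
  gripper=0,
)

```text
time_s: 8.57
ee_pos: [434.3, 93.7, 129.0]
ee_rot: [-2.149, -2.291, 0.002]
contact_force: [-0.0, 0.3, -0.5]
grip_width: -0.001
gripper_force: 0.0
```

```bash
python3 -c "
from h import *;from workcell import *;import cv2
loc();rows(cur(),pose((0,-112,13),0),6)
b=camera('scene')['pixels'][:,:,::-1];a=camera('top')['pixels'][:,:,::-1]
cv2.imwrite('pics/p5.png',cv2.hconcat([cv2.resize(x,(400,400),interpolation=2) for x in (b[150:290,250:390],a[140:260,290:410])]))"
```

```text
t 8.5667 tcp [  -1.  -115.7  129. ] beta 0.0 y [-0.007  1.    -0.001] F [-0.3 -0.  -0.5] grip -0.001069820872127047
-0.005 0.021 0.644 -0.003 0.001 0.017;
-0.005 0.021 0.644 -0.003 0.001 0.017;
-0.005 0.021 0.644 -0.003 0.001 0.017;
-0.005 0.021 0.644 -0.003 0.001 0.017;
-0.005 0.021 0.644 -0.003 0.001 0.017;
-0.005 0.021 0.644 -0.003 0.001 0.017
--
```

View pics/p5.png

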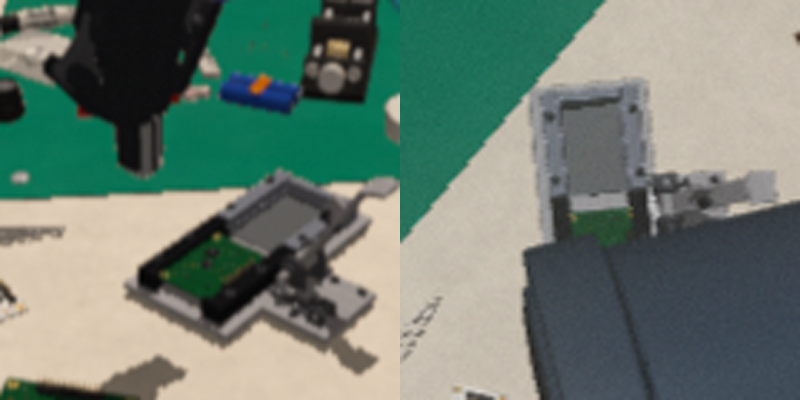

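The finger stays open by itself, leaning right with its lip at (770, 185) in the right crop. The shut gripper is above and behind the nest.

Request:
arm_command(
  motion="0 0.02 0.64 0 0 0.02; 0 0.02 0.64 0 0 0.02; 0 0.02 0.64 0 0 0.02; 0 0.02 0.64 0 0 0.02; 0 0.02 0.64 0 0 0.02; -0.03 0.02 0.6 0 0 0.02; 0 0 0 0 0 0",
)

```text
time_s: 9.25
ee_pos: [440.0, 90.6, 13.9]
ee_rot: [-2.161, -2.277, 0.002]
contact_force: [-1.7, -0.1, 0.4]
grip_width: 0.0
gripper_force: 0.0
```

```bash
python3 -c "
from h import *
loc()"
```

```text
t 9.25 tcp [   2.4 -110.2   13.9] beta -0.1 y [ 0.005  1.    -0.002] F [ 0.  -1.7  0.4] grip 0.0003497051526562624
```

Request:
arm_command(
  motion="0.08 0.1 0 0 0 0; 0 0.1 0 0 0 0; 0 0.1 0 0 0 0; 0 0.1 0 0 0 0; 0 0 0 0 0 0",
)

```text
time_s: 9.67
ee_pos: [454.1, 94.8, 17.0]
ee_rot: [2.161, 2.279, 0.005]
contact_force: [0.5, 0.8, -0.1]
grip_width: -0.002
gripper_force: 0.0
```

Request:
arm_command(
  motion="0 0.05 0 0 0 0; 0 0.05 0 0 0 0; 0 0.05 0 0 0 0; 0 0.05 0 0 0 0; 0 0.05 0 0 0 0; 0 0.05 0 0 0 0",
)

```text
time_s: 10.17
ee_pos: [461.9, 95.1, 16.2]
ee_rot: [-2.161, -2.28, -0.002]
contact_force: [-0.1, 0.8, 0.6]
grip_width: 0.002
gripper_force: 0.0
```

```bash
python3 -c "
from h import *
loc()"
```

```text
t 10.1667 tcp [ -0.8 -88.1  16.2] beta -0.1 y [0.003 1.    0.001] F [-0.8 -0.   0.6] grip 0.0015370255494505534
```

Request:
arm_command(
  motion="0 -0.2 0 0 0 0; 0 0 0 0 0 0; 0 0 0.06 0 0 0; 0 0 0 0 0 0; 0 0 0 0 0 0",
)

```text
time_s: 10.58
ee_pos: [455.7, 94.8, 14.4]
ee_rot: [-2.161, -2.28, -0.002]
contact_force: [-0.6, -0.5, -0.1]
grip_width: 0.004
gripper_force: 0.0
```

```bash
python3 -c "
from h import *
from workcell import camera
loc()
for i in range(5): camera('top');loc()"
```

```text
t 10.5833 tcp [ -0.8 -94.3  14.4] beta -0.1 y [0.003 1.    0.001] F [ 0.4 -0.6 -0.1] grip 0.003570141404687543
t 10.6333 tcp [ -0.8 -94.2  14.4] beta -0.1 y [0.003 1.    0.001] F [0.2 0.3 0.1] grip -0.002379697317731694
t 10.6833 tcp [ -0.8 -94.2  14.4] beta -0.1 y [0.003 1.    0.001] F [ 0.6 -0.1 -0.1] grip 0.0030613104824105115
t 10.7333 tcp [ -0.8 -94.2  14.5] beta -0.1 y [0.003 1.    0.001] F [ 0.2  0.7 -0.3] grip -0.0021285736996578958
t 10.7833 tcp [ -0.8 -94.2  14.5] beta -0.1 y [0.003 1.    0.001] F [0.  0.1 0.6] grip 0.00010109109003765
t 10.8333 tcp [ -0.9 -94.2  14.5] beta -0.1 y [0.003 1.    0.001] F [ 0.1 -0.1  0.3] grip 0.0012329038886094365
```

Request:
arm_command(
  motion="0 0 0.05 0 0 0; 0 0.06 0 0 0 0; 0 0.06 0 0 0 0; 0 0.06 0 0 0 0; 0 0.06 0 0 0 0; 0 0.06 0 0 0 0; 0 0.06 0 0 0 0; 0 0.06 0 0 0 0",
)

```text
time_s: 11.5
ee_pos: [468.5, 95.4, 12.9]
ee_rot: [-2.161, -2.28, -0.002]
contact_force: [-0.3, 0.1, 1.1]
grip_width: 0.002
gripper_force: 0.1
```

```bash
python3 -c "
from h import *
loc()"
```

```text
t 11.5 tcp [ -0.8 -81.5  12.9] beta -0.1 y [0.003 1.    0.001] F [-0.1 -0.3  1.1] grip 0.0017815574105005262
```

```bash
python3 -c "
from h import *;from workcell import *;import cv2
b=camera('scene')['pixels'][:,:,::-1];a=camera('top')['pixels'][:,:,::-1]
cv2.imwrite('pics/p6.png',cv2.hconcat([cv2.resize(x,(400,400),interpolation=2) for x in (b[190:280,285:375],a[150:240,310:400])]))"
```

```text
(no output)
```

View pics/p6.png

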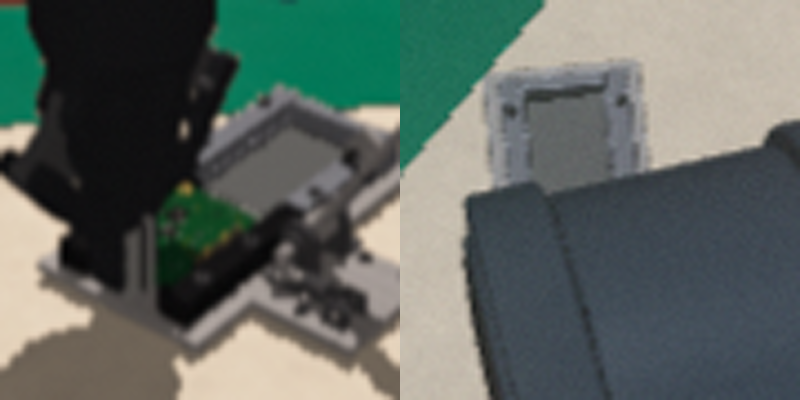

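The shut fingers are in the rear notch, touching or close to the board's rear edge. The board's far-left visible corner is at crop (185, 185). Next I measure the leading edge.

```bash
cat >> h.py <<'E'
import cv2
def lead(c,name=""):
    hs=cv2.cvtColor(c["pixels"],cv2.COLOR_RGB2HSV)
    # sample board plane z=18 along y at several x; print y-range of green
    out=[]
    for x in (-15,-5,5,12,18):
        ys=np.arange(-84,72,1.); L=np.c_[np.full_like(ys,x),ys,np.full_like(ys,18)]
        uv=proj(c,T(P,L)).astype(np.float32)
        v=cv2.remap(c["pixels"],uv[:,:1].copy(),uv[:,1:].copy(),cv2.INTER_LINEAR)[:,0].astype(int)
        g=ys[(v[:,1]>v[:,0]+12)&(v[:,1]>v[:,2]+12)]
        out.append((x,g.min(),g.max()) if len(g) else (x,))
    print(name,out)
E
python3 -c "
from h import *;from workcell import *
for n in('scene','top'): lead(camera(n),n)
c=camera('scene');a=cv2.imread('pics/scene0.png')[:,:,::-1].copy();c['pixels']=a;lead(c,'initial')"
```

```text
scene [(-15, np.float64(-42.0), np.float64(-8.0)), (-5, np.float64(-54.0), np.float64(-8.0)), (5, np.float64(-64.0), np.float64(-9.0)), (12, np.float64(-72.0), np.float64(-8.0)), (18, np.float64(-21.0), np.float64(-12.0))]
top [(-15,), (-5,), (5,), (12,), (18,)]
initial [(-15, np.float64(-78.0), np.float64(-16.0)), (-5, np.float64(-78.0), np.float64(-20.0)), (5, np.float64(-77.0), np.float64(-18.0)), (12, np.float64(-77.0), np.float64(-15.0)), (18, np.float64(-73.0), np.float64(-60.0))]
```

Request:
arm_command(
  motion="0 0.1 0 0 0 0; 0 0.1 0 0 0 0; 0 0.1 0 0 0 0; 0 0.1 0 0 0 0; 0 0.1 0 0 0 0; 0 0.1 0 0 0 0; 0 0.1 0 0 0 0; 0 0.1 0 0 0 0; 0 0.1 0 0 0 0; 0 0 0 0 0 0",
)

```text
time_s: 12.58
ee_pos: [496.0, 96.9, 13.0]
ee_rot: [2.162, 2.28, 0.003]
contact_force: [-1.0, -0.5, 0.1]
grip_width: 0.004
gripper_force: 0.0
```

```bash
python3 -c "
from h import *;from workcell import *
loc();lead(camera('scene'))"
```

```text
t 12.5833 tcp [ -0.7 -54.   13. ] beta -0.1 y [0.004 1.    0.001] F [ 0.5 -1.   0.1] grip 0.004234682034495433
 [(-15, np.float64(-13.0), np.float64(19.0)), (-5, np.float64(-25.0), np.float64(19.0)), (5, np.float64(-36.0), np.float64(19.0)), (12, np.float64(-45.0), np.float64(19.0)), (18, np.float64(6.0), np.float64(10.0))]
```

Request:
arm_command(
  motion="0 0.14 0 0 0 0; 0 0.14 0 0 0 0; 0 0.14 0 0 0 0; 0 0.14 0 0 0 0; 0 0.14 0 0 0 0; 0 0.14 0 0 0 0; 0 0.14 0 0 0 0; 0 0.14 0 0 0 0; 0 0.14 0 0 0 0; 0 0.1 0 0 0 0",
)

```text
time_s: 13.47
ee_pos: [536.6, 99.1, 13.0]
ee_rot: [-2.161, -2.28, -0.003]
contact_force: [-0.5, 0.5, -0.5]
grip_width: -0.003
gripper_force: 0.1
```

```bash
python3 -c "
from h import *;from workcell import *
loc();lead(camera('scene'))"
```

```text
t 13.4667 tcp [ -0.6 -13.3  13. ] beta -0.1 y [0.004 1.    0.001] F [-0.5 -0.5 -0.5] grip -0.0034707899292610893
 [(-15, np.float64(41.0), np.float64(59.0)), (-5, np.float64(16.0), np.float64(60.0)), (5, np.float64(5.0), np.float64(60.0)), (12, np.float64(-4.0), np.float64(60.0)), (18,)]
```

Now creep to the stop, watching force.

Request:
arm_command(
  motion="0 0.05 0 0 0 0; 0 0.05 0 0 0 0; 0 0.05 0 0 0 0; 0 0.04 0 0 0 0; 0 0.03 0 0 0 0; 0 0.03 0 0 0 0; 0 0 0 0 0 0",
)

```text
time_s: 14.1
ee_pos: [543.7, 99.5, 13.1]
ee_rot: [-2.161, -2.28, -0.003]
contact_force: [0.6, 0.4, -0.5]
grip_width: 0.001
gripper_force: 0.0
```

Request:
arm_command(
  motion="0 0.02 0 0 0 0; 0 0.02 0 0 0 0; 0 0 0 0 0 0",
)

```text
time_s: 14.35
ee_pos: [544.8, 99.5, 13.0]
ee_rot: [-2.161, -2.28, -0.002]
contact_force: [0.5, -0.4, 0.7]
grip_width: 0.002
gripper_force: 0.0
```

```bash
python3 -c "
from h import *;from workcell import *
loc();lead(camera('scene'))"
```

```text
t 14.35 tcp [-0.5 -5.1 13. ] beta -0.1 y [0.003 1.    0.001] F [0.5 0.5 0.7] grip 0.0018202137528364275
 [(-15, np.float64(50.0), np.float64(68.0)), (-5, np.float64(25.0), np.float64(67.0)), (5, np.float64(14.0), np.float64(68.0)), (12, np.float64(4.0), np.float64(66.0)), (18,)]
```

Request:
arm_command(
  motion="0 0.02 0 0 0 0; 0 0.02 0 0 0 0; 0 0 0 0 0 0",
)

```text
time_s: 14.65
ee_pos: [546.1, 99.6, 13.1]
ee_rot: [-2.161, -2.28, -0.003]
contact_force: [-0.1, 0.4, -0.4]
grip_width: -0.001
gripper_force: 0.0
```

Request:
arm_command(
  motion="0 0.02 0 0 0 0; 0 0.01 0 0 0 0; 0 0 0 0 0 0",
)

```text
time_s: 14.9
ee_pos: [546.9, 99.6, 13.0]
ee_rot: [-2.161, -2.28, -0.002]
contact_force: [0.8, 0.2, -0.2]
grip_width: -0.001
gripper_force: 0.0
```

```bash
python3 -c "
from h import *;from workcell import *
loc();lead(camera('scene'))"
```

```text
t 14.9 tcp [-0.5 -2.9 13. ] beta -0.1 y [0.003 1.    0.001] F [-0.2  0.8 -0.2] grip -0.0006799905696079603
 [(-15, np.float64(52.0), np.float64(69.0)), (-5, np.float64(29.0), np.float64(70.0)), (5, np.float64(16.0), np.float64(70.0)), (12, np.float64(6.0), np.float64(67.0)), (18,)]
```

Near the stop; creep until force appears.

Request:
arm_command(
  motion="0 0.01 0 0 0 0; 0 0.01 0 0 0 0; 0 0 0 0 0 0",
)

```text
time_s: 15.2
ee_pos: [547.5, 99.7, 13.0]
ee_rot: [-2.161, -2.28, -0.003]
contact_force: [-1.3, 0.6, -0.3]
grip_width: 0.001
gripper_force: 0.1
```

Request:
arm_command(
  motion="0 0.01 0 0 0 0; 0 0.01 0 0 0 0; 0 0 0 0 0 0",
)

```text
time_s: 15.45
ee_pos: [548.1, 99.7, 13.0]
ee_rot: [-2.161, -2.28, -0.002]
contact_force: [-0.2, 0.6, -0.2]
grip_width: -0.002
gripper_force: 0.1
```

```bash
python3 -c "
from h import *;from workcell import *
loc();lead(camera('scene'))"
```

```text
t 15.45 tcp [-0.5 -1.8 13. ] beta -0.1 y [0.004 1.    0.001] F [-0.6 -0.2 -0.2] grip -0.0015927969631260009
 [(-15, np.float64(44.0), np.float64(71.0)), (-5, np.float64(29.0), np.float64(71.0)), (5, np.float64(16.0), np.float64(71.0)), (12, np.float64(7.0), np.float64(68.0)), (18,)]
```

Request:
arm_command(
  motion="0 0.01 0 0 0 0; 0 0.01 0 0 0 0; 0 0 0 0 0 0",
)

```text
time_s: 15.75
ee_pos: [548.7, 99.7, 13.0]
ee_rot: [-2.161, -2.28, -0.003]
contact_force: [-0.1, 0.2, -0.7]
grip_width: -0.002
gripper_force: 0.1
```

Request:
arm_command(
  motion="0 0.01 0 0 0 0; 0 0.01 0 0 0 0; 0 0 0 0 0 0",
)

```text
time_s: 16.0
ee_pos: [549.3, 99.8, 13.0]
ee_rot: [-2.161, -2.28, -0.002]
contact_force: [-1.6, 0.3, -0.5]
grip_width: 0.0
gripper_force: 0.2
```

Request:
arm_command(
  motion="0 0.01 0 0 0 0; 0 0.01 0 0 0 0; 0 0 0 0 0 0",
)

```text
time_s: 16.25
ee_pos: [549.4, 99.8, 12.9]
ee_rot: [-2.161, -2.279, -0.002]
contact_force: [-4.3, 1.5, 1.9]
grip_width: 0.0
gripper_force: 1.9
```

Request:
arm_command(
  motion="0 -0.2 0 0 0 0; 0 -0.1 0 0 0 0; 0 0 -0.5 0 0 0; 0 0 -0.9 0 0 0; 0 0 -1 0 0 0; 0 0 -1 0 0 0; 0 0 -1 0 0 0; 0 0 -1 0 0 0; 0 0 -0.9 0 0 0; 0 0 0 0 0 0",
)

```text
time_s: 17.08
ee_pos: [542.6, 99.4, 207.4]
ee_rot: [2.159, 2.277, 0.012]
contact_force: [0.8, 0.6, 0.1]
grip_width: -0.003
gripper_force: 0.0
```

```bash
python3 -c "
from h import *;from workcell import *
h=Ro.from_euler('z',P[3])
loc();c=camera('scene');lead(c);print(h.inv().apply(arc(2.08,-27)[0]-P[:3]))
a=camera('top')
cv2.imwrite('pics/p7.png',cv2.hconcat([cv2.resize(x['pixels'][:,:,::-1][s],(400,400),interpolation=2) for x,s in ((c,np.s_[170:260,310:400]),(a,np.s_[150:240,310:400]))]))
A=arc(2.08,-27);B=arc(2.08,-27,-90)
rows(cur(),B,9);rows(B,A,5)"
```

```text
t 17.0833 tcp [ -0.5  -7.3 207.4] beta -0.1 y [0.004 1.    0.008] F [-0.6  0.9  0.1] grip -0.0028081390681898763
 [(-15, np.float64(5.0), np.float64(71.0)), (-5, np.float64(4.0), np.float64(71.0)), (5, np.float64(5.0), np.float64(71.0)), (12, np.float64(5.0), np.float64(68.0)), (18, np.float64(6.0), np.float64(10.0))]
[ 96.81551075 -11.8         97.50561404]
-0.533 -0.010 0.049 0.006 0.748 -0.004;
-0.535 -0.010 0.021 0.006 0.748 -0.004;
-0.535 -0.010 -0.007 0.006 0.748 -0.004;
-0.534 -0.010 -0.035 0.006 0.748 -0.004;
-0.532 -0.010 -0.062 0.006 0.748 -0.004;
-0.528 -0.010 -0.090 0.006 0.748 -0.004;
-0.522 -0.011 -0.118 0.006 0.748 -0.004;
-0.516 -0.011 -0.145 0.006 0.748 -0.004;
-0.507 -0.011 -0.171 0.006 0.748 -0.004
--
0.000 0.000 0.687 0.000 0.000 0.000;
0.000 0.000 0.687 0.000 0.000 0.000;
0.000 0.000 0.687 0.000 0.000 0.000;
0.000 0.000 0.687 0.000 0.000 0.000;
0.000 0.000 0.687 0.000 0.000 0.000
--
```

View pics/p7.png

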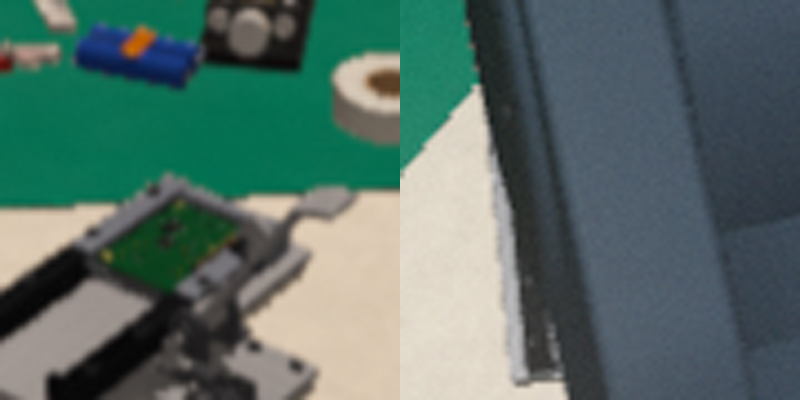

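The board lies flat and square in the carrier: its rear edge is at y≈5 and its front edge meets the stop at all sampled x. Now I regrip the lip to close the finger.

Request:
arm_command(
  motion="-0.53 -0.01 0.05 0 0.75 0; -0.53 -0.01 0.02 0 0.75 0; -0.53 -0.01 0 0 0.75 0; -0.53 -0.01 -0.03 0 0.75 0; -0.53 -0.01 -0.06 0 0.75 0; -0.53 -0.01 -0.09 0 0.75 0; -0.52 -0.01 -0.12 0 0.75 0; -0.52 -0.01 -0.14 0 0.75 0; -0.51 -0.01 -0.17 0 0.75 0; 0 0 0 0 0 0",
  gripper=1,
)

```text
time_s: 18.02
ee_pos: [544.5, -47.3, 185.0]
ee_rot: [-1.902, -1.997, -0.458]
contact_force: [0.2, -1.5, -1.3]
grip_width: 0.999
gripper_force: 0.0
```

```bash
python3 -c "
from h import *
loc();rows(cur(),arc(2.08,-27),6)"
```

```text
t 18.0167 tcp [146.1 -13.7 185. ] beta -27.3 y [ 0.007  1.    -0.003] F [ 1.5  0.2 -1.3] grip 0.9986680483363604
0.020 0.010 0.557 0.001 -0.013 -0.019;
0.021 0.010 0.557 0.001 -0.013 -0.019;
0.021 0.010 0.557 0.001 -0.013 -0.019;
0.022 0.010 0.557 0.001 -0.013 -0.019;
0.022 0.010 0.557 0.001 -0.013 -0.019;
0.023 0.010 0.557 0.001 -0.013 -0.019
--
```

Request:
arm_command(
  motion="0.02 0.01 0.56 0 0 0; 0.02 0.01 0.56 0 0 0; 0.02 0.01 0.56 0 0 0; 0.02 0.01 0.56 0 0 0; 0.02 0.01 0.55 0 0 0; 0.02 0.01 0.55 0 0 0; 0 0 0 0 0 0",
)

```text
time_s: 18.6
ee_pos: [542.6, 6.4, 97.2]
ee_rot: [-1.898, -2.003, -0.454]
contact_force: [-0.4, 0.1, -1.1]
grip_width: 0.998
gripper_force: 0.0
```

Request:
arm_command(
  motion="0 0 0 0 0 0; 0 0 0 0 0 0; 0 0 0 0 0 0; 0 0 0 0 0 0; 0 0 0 0 0 0; 0 0 0 0 0 0; 0 0 0 0 0 0; 0 0 0 0 0 0",
  gripper=0,
)

```text
time_s: 19.27
ee_pos: [544.8, 4.0, 101.0]
ee_rot: [-1.902, -2.005, -0.458]
contact_force: [-5.9, -5.4, 9.7]
grip_width: 0.228
gripper_force: 58.3
```

```bash
python3 -c "
from h import *
loc()
n=28;prev=arc(2.08,-27)
for i in range(1,n+1):
    q=arc(2.08-2.06*i/n,-27+67*i/n); rows(prev,q,1);prev=q
" | grep -v -- --$
```

```text
t 19.2667 tcp [ 94.8 -10.5 101. ] beta -27.0 y [0.004 1.    0.001] F [ 5.  -6.2  9.7] grip 0.22790695321438217
0.218 0.000 -0.017 0.000 -0.598 0.000
0.219 -0.000 -0.009 -0.000 -0.598 -0.000
0.219 0.000 -0.002 0.000 -0.598 0.000
0.219 0.000 0.006 -0.000 -0.598 -0.000
0.219 -0.000 0.014 -0.000 -0.598 0.000
0.218 -0.000 0.021 -0.000 -0.598 -0.000
0.217 0.000 0.029 -0.000 -0.598 -0.000
0.216 -0.000 0.036 0.000 -0.598 -0.000
0.215 -0.000 0.043 0.000 -0.598 0.000
0.213 0.000 0.051 0.000 -0.598 -0.000
0.212 -0.000 0.058 0.000 -0.598 0.000
0.210 -0.000 0.065 -0.000 -0.598 -0.000
0.208 -0.000 0.073 -0.000 -0.598 -0.000
0.205 0.000 0.080 0.000 -0.598 0.000
0.202 -0.000 0.087 -0.000 -0.598 0.000
0.200 0.000 0.094 0.000 -0.598 -0.000
0.196 0.000 0.101 0.000 -0.598 0.000
0.193 -0.000 0.108 0.000 -0.598 -0.000
0.190 -0.000 0.114 -0.000 -0.598 0.000
0.186 -0.000 0.121 -0.000 -0.598 0.000
0.182 0.000 0.127 0.000 -0.598 -0.000
0.178 -0.000 0.133 -0.000 -0.598 0.000
0.173 -0.000 0.140 0.000 -0.598 -0.000
0.169 0.000 0.146 0.000 -0.598 0.000
0.164 0.000 0.151 -0.000 -0.598 -0.000
0.159 0.000 0.157 0.000 -0.598 -0.000
0.154 -0.000 0.163 -0.000 -0.598 0.000
0.149 0.000 0.168 -0.000 -0.598 -0.000
```

Request:
arm_command(
  motion="0.22 0.04 -0.1 0 -0.6 0; 0.22 0 -0.01 0 -0.6 0; 0.22 0 0 0 -0.6 0; 0.22 0 0.01 0 -0.6 0; 0.22 0 0.01 0 -0.6 0; 0.22 0 0.02 0 -0.6 0; 0.22 0 0.03 0 -0.6 0; 0.22 0 0.04 0 -0.6 0; 0.22 0 0.04 0 -0.6 0",
)

```text
time_s: 20.02
ee_pos: [541.3, 59.7, 115.9]
ee_rot: [-2.114, -2.229, -0.094]
contact_force: [-8.8, -5.6, -9.8]
grip_width: 0.226
gripper_force: 60.5
```

```bash
python3 -c "
from h import *
h=Ro.from_euler('z',P[3])
loc();print([h.inv().apply(arc(2.08-2.06*9/28,-27+67*9/28,d)[0]-P[:3]).round(1) for d in (10,13)])"
```

```text
t 20.0167 tcp [ 39.  -10.9 115.9] beta -5.3 y [ 0.004  1.    -0.003] F [ 5.1 -9.1 -9.8] grip 0.2255153138935333
[array([ 40.8, -11.8, 114.4]), array([ 40.5, -11.8, 111.4])]
```

Request:
arm_command(
  motion="0.21 -0.03 0.09 0 -0.6 0; 0.21 -0.02 0.08 0 -0.6 0; 0.21 0 0.07 0 -0.6 0; 0.21 0 0.07 0 -0.6 0; 0.2 0 0.08 0 -0.6 0; 0.2 0 0.09 0 -0.6 0; 0.2 0 0.09 0 -0.6 0; 0.2 0 0.1 0 -0.6 0; 0.19 0 0.11 0 -0.6 0",
)

```text
time_s: 20.77
ee_pos: [538.1, 113.5, 90.6]
ee_rot: [2.01, 2.122, -0.285]
contact_force: [-11.9, 8.5, 14.0]
grip_width: 0.214
gripper_force: 59.1
```

Request:
arm_command(
  motion="0.19 0 0.11 0 -0.6 0; 0.19 0 0.12 0 -0.6 0; 0.18 0 0.13 0 -0.6 0; 0.18 0 0.13 0 -0.6 0; 0.17 0 0.14 0 -0.6 0; 0.17 0 0.15 0 -0.6 0; 0.16 0 0.15 0 -0.6 0",
)

```text
time_s: 21.35
ee_pos: [536.7, 138.2, 49.8]
ee_rot: [1.84, 1.942, -0.541]
contact_force: [-19.4, 26.8, 11.6]
grip_width: 0.209
gripper_force: 62.6
```

```bash
python3 -c "
from h import *
h=Ro.from_euler('z',P[3])
loc();print([h.inv().apply(arc(2.08-2.06*k/28,-27+67*k/28,9)[0]-P[:3]).round(1) for k in (24,25,26,28)])"
```

```text
t 21.35 tcp [-39.6 -11.   49.8] beta 32.8 y [ 0.003  1.    -0.   ] F [-27.9 -17.9  11.6] grip 0.20893150236524727
[array([-35.2, -11.8,  56.3]), array([-37.3, -11.8,  49.8]), array([-38.9, -11.8,  43.1]), array([-40.6, -11.8,  29.5])]
```

Below the dead point and side load is building: release and let the spring finish.

Request:
arm_command(
  motion="0 0 0 0 0 0; 0 0 0 0 0 0; 0 0 0 0 0 0; 0 0 0 0 0 0; 0 0 0 0 0 0; 0 0 0 0 0 0; 0 0 -0.3 0 0 0; 0 0 -0.6 0 0 0; 0 0 -0.9 0 0 0; 0 0 -0.9 0 0 0",
  gripper=1,
)

```text
time_s: 22.18
ee_pos: [534.9, 179.7, 119.2]
ee_rot: [1.84, 1.938, -0.543]
contact_force: [-0.1, 0.6, 0.1]
grip_width: 1.0
gripper_force: 0.0
```

Request:
arm_command(
  motion="0 0 -0.9 0 0 0; 0 0 -0.9 0 0 0; 0 0 -0.5 0 0 0; 0 0 0 0 0 0; 0 0 0 0 0 0",
)

```text
time_s: 22.6
ee_pos: [533.5, 217.5, 176.2]
ee_rot: [1.839, 1.939, -0.54]
contact_force: [0.3, -0.3, -0.3]
grip_width: 1.002
gripper_force: 0.0
```

```bash
python3 -c "
from h import *;from workcell import *
loc();c=camera('scene');lead(c);a=camera('top');lead(a)
cv2.imwrite('pics/p8.png',cv2.hconcat([cv2.resize(x['pixels'][:,:,::-1][s],(400,400),interpolation=2) for x,s in ((c,np.s_[170:290,280:400]),(a,np.s_[140:260,290:410]))]))"
```

```text
t 22.6 tcp [-119.    -9.7  176.2] beta 32.9 y [0.003 1.    0.002] F [ 0.4  0.3 -0.3] grip 1.002133314139369
 [(-15, np.float64(9.0), np.float64(71.0)), (-5, np.float64(9.0), np.float64(71.0)), (5, np.float64(10.0), np.float64(71.0)), (12, np.float64(9.0), np.float64(71.0)), (18,)]
 [(-15, np.float64(5.0), np.float64(69.0)), (-5, np.float64(5.0), np.float64(69.0)), (5, np.float64(5.0), np.float64(69.0)), (12, np.float64(5.0), np.float64(70.0)), (18, np.float64(5.0), np.float64(70.0))]
```

View pics/p8.png

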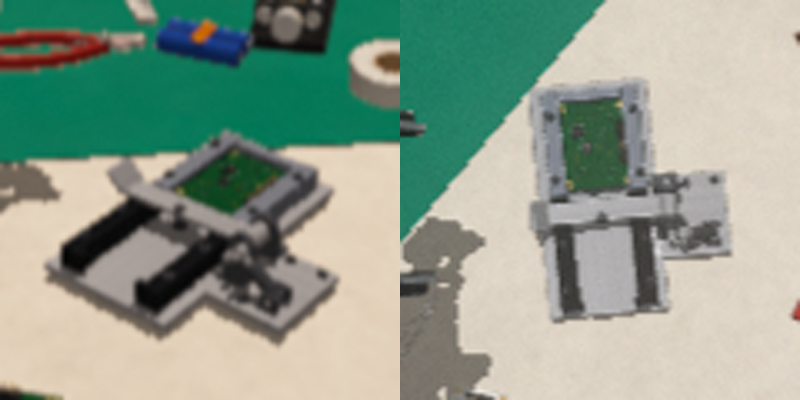

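The finger is down (lip at (540, 215) in the right crop). The board is square in the carrier, y 5 to 70, against the stop, and the gripper is clear of everything. Handing in.

```bash
python3 -c "
from workcell import *
print(hand_in())"
```

```text
the job is handed in; nothing more can be done
None
```

The finger was flipped open and stayed open, the board was slid home against the carrier's end stop, the finger was flipped back down, and the job was handed in with the robot clear of everything (no verdict was returned).

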